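# Find the socket for the die plate nut

## Robot

A 7-joint arm with a two-finger parallel gripper is mounted at the origin on the work surface. World frame = base frame: x ahead of the robot, y to its left, z up, the work surface at z = 0. Lengths are in m, angles in degrees, forces in N, time in s.
With the tool pointing down it reaches from about 0.425 to 0.875 m from the base axis. Payload 4.7 kg.
Tool frame: the origin (TCP) lies on the centre line of the jaws, within the pads' length; the fingertips stand 8 mm ahead of it and the grasp point (between the pads) lies 11 mm behind it; z points along the fingers, y is the direction in which the jaws open and shut (so a half turn about z gives the same grasp; the last joint's range is limited). The gripper opens to 87 mm and grips with 3 to 60 N. Pads are 19 mm wide; open, the fingers measure 117 mm over their backs; the gripper's body (75 mm by 190 mm) begins 51 mm behind the grasp point.
Start: joints at [-67.546, 18.392, -4.016, 83.108, 1.295, 78.541, -3.26], TCP at [0.24, 0.604, 0.231] pointing down, gripper open.
Joint ranges: [-163.93, 163.93], [-17.29, 119.83], [-79.2, 71.16], [3.27, 140.29], [-89.18, 269.18], [5.43, 117.66], [-154.24, 154.24]. Speed limits (degrees/s): [147.25, 147.25, 180, 180, 180, 180, 180].

## Interface

Orientations are given as [roll, pitch, yaw] about the fixed x, y, z axes, in that order (R = Rz(yaw) Ry(pitch) Rx(roll)).
In Python, from cell import status, vision, workorder gives the robot as it stands.
- The arm moves only by the tool step_arm, never from a script. Its argument "series" is a list of rows, each an object of numbers: "ax", "ay", "az": the turn, a rotation vector about the world's x, y, z in degrees; "x", "y", "z": the shift along the world's x, y, z in m; "claw": the opening in per cent of the stroke, from 0 (shut) to 100 (fully open). In form: [{"ax": .., "ay": .., "az": .., "x": .., "y": .., "z": .., "claw": ..}, ...]. A call has 1 to 12 rows; each row is the pose to reach, as a shift and turn from the pose commanded when the call began; what a row does not reach only later rows make up. A row lasts 1/10 s, in which the tool goes at most 50 mm and 8.59 degrees, less where a joint would pass 70% of its speed; a pose out of reach is approached as far as the arm can. A call with a gripper value outside its range is refused whole. The fingers move at their own pace and stop on an object; "squeeze" is the grip in N (left out, the last holds). Time passes only in rows, so rows that repeat a pose let the fingers close. It gives the time, the measured TCP pose, the force and the opening at its end, in the units of the state.
- status.get_obs(): the state, without advancing time (a new reading comes with each control period).
- vision.read_camera(name): name is "scene" or "side" or "wrist"; returns the picture (384x512x3 uint8, red, green, blue); there is no depth.
- vision.camera_params(name): a dict with "fovy" (degrees; the focal length in pixels is half the picture's height over the tangent of half this angle, whatever the lens; pixels are square), "cx", "cy" (the principal point, pixels), "eye" and "orientation" of the camera in the world; the wrist camera has in their place "tool_from_camera" (4x4, takes a point from camera to tool coordinates, whose origin is the TCP and whose axes are the flange's). Camera axes: x right, y down, z forward; pixel columns grow to the right and rows downward; lengths in m; the calibration is good to about 2 mm. The wrist camera is an equidistant fisheye: a pixel r from the principal point sees the ray r / f radians off the axis. A picture is of the moment at which its call begins: read the wrist's pose just before it. camera_params takes no time and is no camera call.
- workorder.sign_off(): hands the job in, once; it reports no verdict.
The state is a dict: "time_s": time; "qpos": joint angles; "joint_velocities": joint speeds; "effort": joint torques, N m; "tool_pos": TCP position; "tool_rot": TCP orientation; "force": force on the tool from outside, world axes, zero at the start; "wrist_torque": the same for the moment, N m; "grip_width": finger opening in m.
Only numpy, scipy, OpenCV 4.12 (cv2) and the standard library are available. Lean on these libraries where they do the work, as an engineer would, in place of code of your own. Each camera call takes 0.05 s, during which the arm holds its last target.

## Task

Lift the green ceramic core print off the hex nut on the press's die plate and set it down upright on the bare bench, clear of the plate, without dropping it. Then try the three sockets on the nut to find the one that goes over it, standing any that do not fit upright on the bench again. Finish while still gripping the right socket, pushed fully home over the nut down to the plate; leave the core box, the gauge block and the pin stand alone.

Things in the scene. Friction and masses are not known exactly. Their poses are not given: they have to be found in the camera images.
- press: dark cast iron hand press, fixed on a steel die plate 160 (x) by 400 (y) by 20 mm thick. Origin on the bench under the plate's centre. The nut lies at y = -150 mm of it, clear of the press; column, ram and spoked wheel stand at y +25 to +215 mm, 365 mm high, the wheel 85 mm out at +x. Immovable; place and yaw differ from run to run
- nut: steel hex nut, immovable on the die plate, at first hidden under the core print. 24 mm across flats, 18 mm high, then a round lead-in taper from 24 to 18 mm diameter up to 21 mm, stud end at 23 mm. Origin: centre of its underside, on the plate's top, 20 mm above the bench; z up, flats face x and every 60 deg. A socket fully home has its mouth at this origin, flats parallel
- core_print: green ceramic core print, a round hollow cap standing mouth down on the plate over the nut: 52 mm diameter, 34 mm high, with a knob of 30 mm diameter on top from 34 to 62 mm, tapering to 24 mm at 70 mm (grip it about 52 mm up). Hollow 42 mm wide, 27 mm deep. Origin: centre of its mouth, z up. 0.11 to 0.22 kg. The bench between plate and sockets is free for it
- socket_1: steel socket, 80 mm tall, standing on its open end: six-sided body 36 mm across flats up to 36 mm, above it a fixed 20 mm square drive adapter (grip it flat on flat, about 60 mm up). Origin: centre of the mouth, z up. Adapter flats face x and y; the flats of body and opening face x and every 60 deg from it. Opening 28 mm deep. 0.2 to 0.33 kg. Bench to the robot's right of the plate, in a row of three
- socket_2: outside exactly like socket_1, same origin and axes. Of the three hexagonal openings (underneath, unseen) only one is large enough for the nut, with about 1.2 mm play all round and 10 deg in yaw; the other two are too small and stop on the nut's top, 17 mm or more short of home. Which one fits is not told; the three stand in any order
- socket_3: outside exactly like socket_1 and socket_2, same origin and axes; may or may not be the one that fits the nut
- core_box: bystander: brown urethane core box, 90 x 130 x 45 mm, on the bench; origin under its centre. Leave it alone
- gauge_block: bystander: plain steel gauge block, 35 x 60 x 25 mm, on the bench; origin under its centre. Leave it alone
- pin_stand: bystander: wooden block 50 x 130 x 30 mm with three brass ejector pins standing in it to 82 mm height; origin under its centre. Leave it alone
Not all that is in view belongs to the job. What is shaped like the core_print but orange or red is not meant.

How it is judged (in metres and radians):
On the way, in this order (a step that is already met when the one before it is completed fails the run):
1. the core print stands upright on the bench, off the plate and let go (height (world z) of core_print below 0.006 m and angle between core_print's own z axis and vertical below 0.1 rad and horizontal distance between core_print and nut above 0.05 m and contact force between the fingers and core_print below 0.1 N), for 0.2 s.
2. a socket is gripped and lifted off the bench (((height (world z) of socket_1 above 0.015 m and contact force between the fingers and socket_1 above 1 N) or (height (world z) of socket_2 above 0.015 m and contact force between the fingers and socket_2 above 1 N) or (height (world z) of socket_3 above 0.015 m and contact force between the fingers and socket_3 above 1 N))), for 0.1 s.
At the end, for the whole second after the job is handed in: One socket is still gripped (over 2 N), still and fully home: mouth within 5 mm of the plate, centred on the nut within 4 mm, upright within 0.08 rad. The other two sockets and the core print stand upright (0.1 rad) on the bench itself, the print 50 mm or more from the nut (height (world z) of core_print below 0.006 m and angle between core_print's own z axis and vertical below 0.1 rad and horizontal distance between core_print and nut above 0.05 m and ((z of socket_1 in the frame of nut below 0.005 m and horizontal distance between socket_1 and nut below 0.004 m and angle between socket_1's own z axis and vertical below 0.08 rad and contact force between the fingers and socket_1 above 2 N and linear speed of socket_1 below 0.03 m/s and height (world z) of each of socket_2, socket_3 below 0.006 m and angle between each of socket_2, socket_3's own z axis and vertical below 0.1 rad) or (z of socket_2 in the frame of nut below 0.005 m and horizontal distance between socket_2 and nut below 0.004 m and angle between socket_2's own z axis and vertical below 0.08 rad and contact force between the fingers and socket_2 above 2 N and linear speed of socket_2 below 0.03 m/s and height (world z) of each of socket_1, socket_3 below 0.006 m and angle between each of socket_1, socket_3's own z axis and vertical below 0.1 rad) or (z of socket_3 in the frame of nut below 0.005 m and horizontal distance between socket_3 and nut below 0.004 m and angle between socket_3's own z axis and vertical below 0.08 rad and contact force between the fingers and socket_3 above 2 N and linear speed of socket_3 below 0.03 m/s and height (world z) of each of socket_1, socket_2 below 0.006 m and angle between each of socket_1, socket_2's own z axis and vertical below 0.1 rad))); the arm keeps its last pose, push and grip.
It fails at once if the core print is dropped, or knocked over ((linear speed of core_print above 0.5 m/s and contact force between the fingers and core_print below 0.05 N) or angle between core_print's own z axis and vertical above 0.8 rad).
It fails at once if the core box, gauge block or pin stand is moved by more than 20 mm (distance of any of core_box, gauge_block, pin_stand from where it was at the start of the episode above 0.02 m).
It also fails if it takes over 72 s, if anything falls off the work surface, if the arm or the gripper's body presses on something with over 40 N, if the wrist force passes 120 N, or if a joint passes its speed limit or range.

## Working session

There is one attempt and no reset: what is moved stays moved. The work goes in short steps, Python scripts to look and compute and a tool call to move; the robot and the scene stay as the last step left them, time stands still between calls to the robot, and variables do not carry over. Pictures are saved under pics/ and viewed, and the job is handed in when it is done.

Besides the shell and the picture viewer there is one more tool, called after "Call:" as name(argument=value, ...), one argument or row to a line, values as JSON. step_arm: Moves the arm, as the interface text tells. Its arguments: {"type":"object","properties":{"series":{"type":"array"},"squeeze":{"type":"number"}},"required":["series"]}

```bash
ls; mkdir -p pics; python3 - <<'E'
from cell import status, vision
import cv2, json
print(status.get_obs())
for n in ["scene","side","wrist"]:
    p=vision.camera_params(n); print(n,p)
    im=vision.read_camera(n); cv2.imwrite(f"pics/{n}0.png",im[:,:,::-1])
E
```

```text
pics
{'time_s': 0.0, 'qpos': array([-67.54595191,  18.44046513,  -4.01554012,  83.1737511 ,
         1.29798269,  78.54079936,  -3.26151651]), 'joint_velocities': array([-0.03690813, -0.11954534,  0.0313903 , -0.02724636, -0.02407919,
       -0.00291059, -0.08335698]), 'effort': array([ 2.70492337e-04, -4.91297328e+01, -4.03658794e-01, -3.12519264e+01,
       -6.37376332e-02,  4.42310655e-02,  1.81386049e-04]), 'tool_pos': array([0.23963618, 0.60364427, 0.22945567]), 'tool_rot': array([-1.79890393e+02,  8.60143198e-03,  1.58354771e+02]), 'force': array([-0.382753  , -0.27443356,  0.51710992]), 'wrist_torque': array([-0.00462454,  0.03445959, -0.05667035]), 'grip_width': 0.0869750360845092}
scene {'fovy': 42.794329493470876, 'cx': 249.33117600600306, 'cy': 193.15696193243733, 'eye': array([ 1.25600249, -0.43845471,  1.00189077]), 'orientation': array([-1.37858816e+02, -8.72033835e-02,  5.87547246e+01])}
side {'fovy': 57.833010588827754, 'cx': 255.97981602200292, 'cy': 193.98952968778906, 'eye': array([ 0.14243075, -0.42629568,  0.66228978]), 'orientation': array([-136.82244167,    0.34600464,  -45.34731419])}
wrist {'fovy': 65.70646984690485, 'cx': 255.61827082965007, 'cy': 192.60527637486106, 'tool_from_camera': array([[ 1.15228052e-03, -9.61872889e-01, -2.73494457e-01,
         7.59597443e-02],
       [ 9.99999303e-01,  1.03811800e-03,  5.62139927e-04,
         3.02040839e-04],
       [-2.56787637e-04, -2.73494914e-01,  9.61873415e-01,
        -1.54037924e-01],
       [ 0.00000000e+00,  0.00000000e+00,  0.00000000e+00,
         1.00000000e+00]])}
```

View pics/scene0.png

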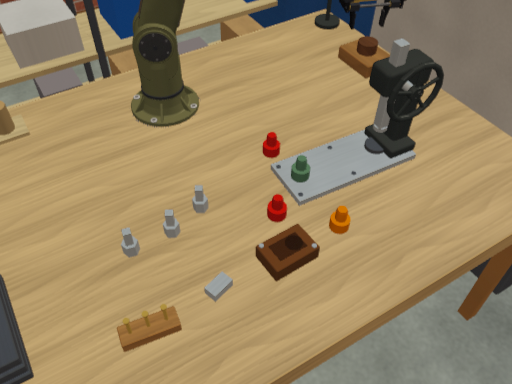

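View pics/side0.png

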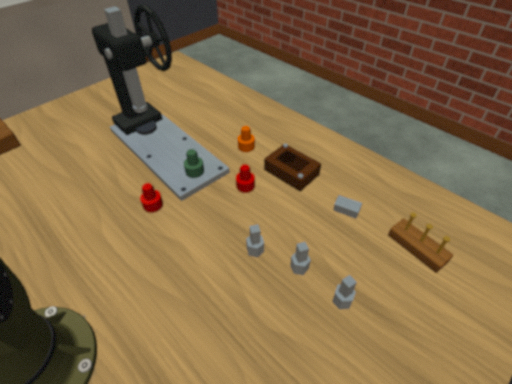

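View pics/wrist0.png

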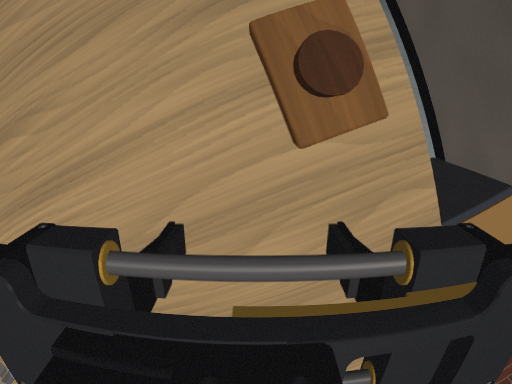

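```bash
cat > h.py <<'E'
import numpy as np, cv2
from scipy.spatial.transform import Rotation as Ro
from cell import status, vision
def cam(n, obs=None):
    p=vision.camera_params(n); f=192/np.tan(np.radians(p['fovy'])/2)
    if n=='wrist':
        T=np.eye(4);T[:3,:3]=Ro.from_euler('xyz',obs['tool_rot'],degrees=True).as_matrix();T[:3,3]=obs['tool_pos']
        T=T@p['tool_from_camera'];R,e=T[:3,:3],T[:3,3]
    else: R=Ro.from_euler('xyz',p['orientation'],degrees=True).as_matrix();e=p['eye']
    return dict(R=R,e=np.array(e),f=f,c=np.array([p['cx'],p['cy']]),fish=n=='wrist')
def ray(c,uv):
    d=(np.array(uv,float)-c['c'])/c['f']
    if c['fish']:
        r=np.linalg.norm(d)+1e-12; v=np.array([*(d/r*np.sin(r)),np.cos(r)])
    else: v=np.array([*d,1.])
    return c['R']@(v/np.linalg.norm(v))
def onz(c,uv,z):
    v=ray(c,uv);return c['e']+v*(z-c['e'][2])/v[2]
def proj(c,P):
    q=c['R'].T@(np.array(P,float)-c['e'])
    if c['fish']:
        r=np.arctan2(np.hypot(q[0],q[1]),q[2]);d=q[:2]/(np.hypot(q[0],q[1])+1e-12)*r
    else: d=q[:2]/q[2]
    return d*c['f']+c['c']
def tri(c1,a,c2,b):
    v=ray(c1,a);w=ray(c2,b);A=np.array([v,-w]).T
    s=np.linalg.lstsq(A,c2['e']-c1['e'],rcond=None)[0]
    p=c1['e']+v*s[0];q=c2['e']+w*s[1];return (p+q)/2,np.linalg.norm(p-q)
def snap(n,name):
    o=status.get_obs();im=vision.read_camera(n)[:,:,::-1].copy();cv2.imwrite(f'pics/{name}.png',im);return im,cam(n,o),o
def crop(im,x0,y0,x1,y1,k,name): cv2.imwrite(f'pics/{name}.png',cv2.resize(im[y0:y1,x0:x1],None,fx=k,fy=k,interpolation=cv2.INTER_CUBIC))
E
python3 - <<'E'
from h import *
s=cv2.imread('pics/scene0.png');d=cv2.imread('pics/side0.png')
crop(s,255,120,425,205,4,'c1');crop(s,110,175,230,265,6,'c2');crop(d,100,105,270,215,4,'c3');crop(d,235,215,365,315,6,'c4')
for im,n in((s,'scene'),(d,'side')):
    hsv=cv2.cvtColor(im,cv2.COLOR_BGR2HSV)
    m=cv2.inRange(hsv,(60,70,30),(95,255,255))
    k,l,st,ce=cv2.connectedComponentsWithStats(m)
    for i in range(1,k):
        if st[i,4]>40: print(n,'green',st[i],ce[i])
E
```

```text
scene green [291 156  18  26 336] [299.89285714 169.4077381 ]
side green [185 150  18  27 334] [193.03892216 164.11676647]
```

View pics/c1.png

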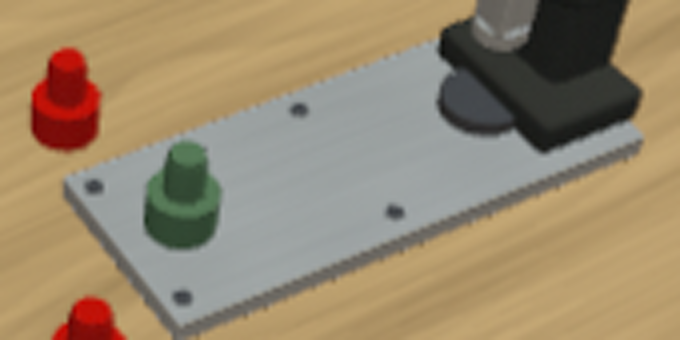

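View pics/c2.png

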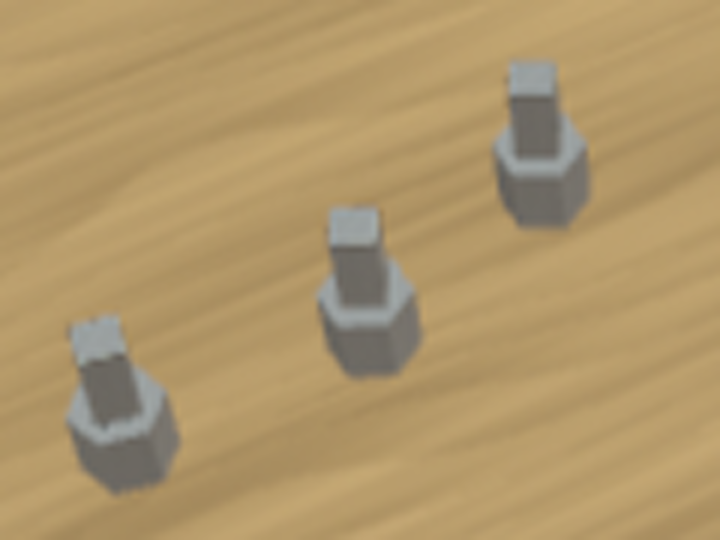

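View pics/c3.png

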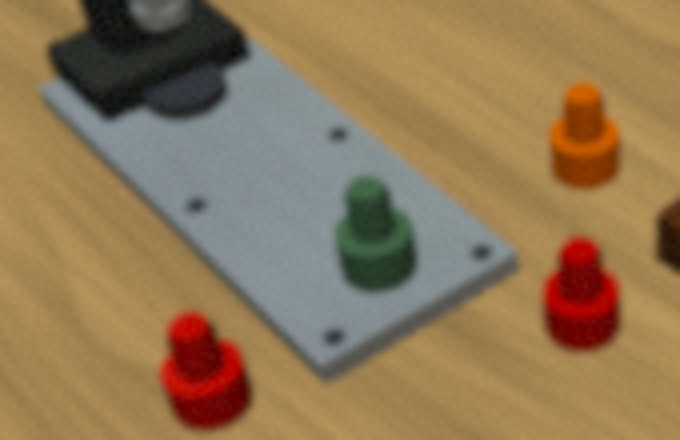

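View pics/c4.png

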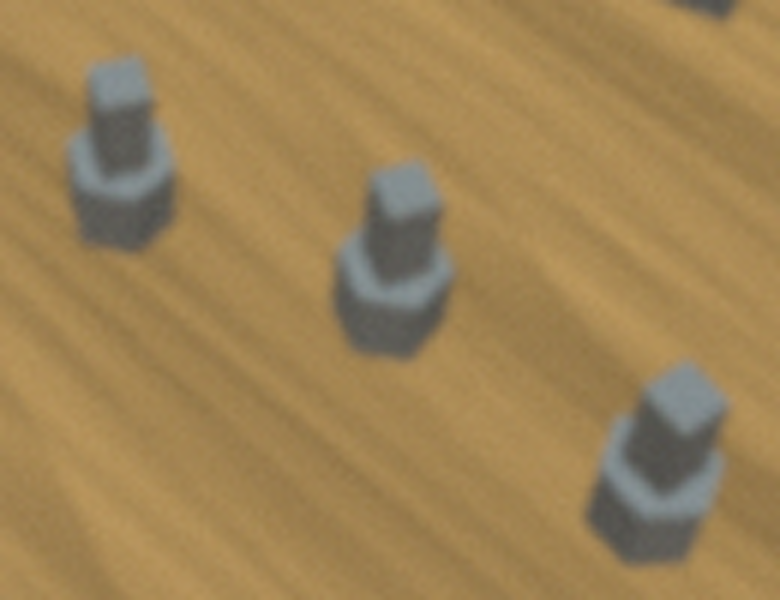

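```bash
python3 - <<'E'
from h import *
s=cam('scene');d=cam('side');np.set_printoptions(precision=4,suppress=True)
print('knob',tri(s,(301.6,157.4),d,(191.9,151.6)))
for a,b in [((198.6,187.9),(254.9,228.6)),((168.9,212.6),(302.4,246.6)),((126.2,231.4),(349.4,281.1))]: print('sock',tri(s,a,d,b))
print([onz(s,u,.02) for u in [(271.4,165),(299.9,202),(414.9,155)]])
print([onz(d,u,.02) for u in [(181.8,198),(228.6,169.5),(111,128)]])
for a in [(97,187),(182,298),(299,110),(395,212)]: print('bolt s',onz(s,(a[0]/4+255-.4,a[1]/4+120-.4),.02))
for a in [(334,337),(482,252),(196,205),(338,134)]: print('bolt d',onz(d,(a[0]/4+100-.4,a[1]/4+105-.4),.02))
# reds/orange/box etc on z
for n,u,z in [('redA',(271,137),.07),('redB',(277,199),.07),('orange',(341,210),.07),('box',(288,243),.045)]: print(n,onz(s,u,z))
E
```

```text
knob (array([0.5137, 0.177 , 0.0897]), np.float64(0.0023648850496549457))
sock (array([ 0.458 , -0.1057,  0.0765]), np.float64(0.0011697091988666774))
sock (array([ 0.4933, -0.2061,  0.0758]), np.float64(0.001472175258227863))
sock (array([ 0.4943, -0.3181,  0.0764]), np.float64(0.002027550626704624))
[array([0.4372, 0.1337, 0.02  ]), array([0.5939, 0.1223, 0.02  ]), array([0.6185, 0.5135, 0.02  ])]
[array([0.4284, 0.1236, 0.02  ]), array([0.5814, 0.1173, 0.02  ]), array([0.4541, 0.5181, 0.02  ])]
bolt s [0.4527 0.1488 0.02  ]
bolt s [0.571  0.1391 0.02  ]
bolt s [0.4626 0.3212 0.02  ]
bolt s [0.5818 0.3142 0.02  ]
bolt d [0.4502 0.147  0.02  ]
bolt d [0.5703 0.1396 0.02  ]
bolt d [0.4613 0.3218 0.02  ]
bolt d [0.5813 0.3149 0.02  ]
redA [0.3826 0.1656 0.07  ]
redB [0.5892 0.0499 0.07  ]
orange [0.7022 0.166  0.07  ]
box [0.7034 0.0076 0.045 ]
```

Call:
step_arm(
  series=[
    {"x": -0.005,"y": -0.045,"z": 0,"az": -6},
    {"x": -0.005,"y": -0.09,"z": 0,"az": -12},
    {"x": 0.005,"y": -0.138,"z": 0,"az": -18},
    {"x": 0.025,"y": -0.184,"z": 0,"az": -24},
    {"x": 0.05,"y": -0.227,"z": 0,"az": -31},
    {"x": 0.08,"y": -0.267,"z": 0,"az": -38},
    {"x": 0.11,"y": -0.307,"z": 0,"az": -45},
    {"x": 0.14,"y": -0.347,"z": 0,"az": -52},
    {"x": 0.175,"y": -0.382,"z": 0,"az": -59},
    {"x": 0.21,"y": -0.414,"z": 0,"az": -66},
    {"x": 0.25,"y": -0.43,"z": 0,"az": -72},
    {"x": 0.273,"y": -0.43,"z": 0,"az": -72},
  ],
)

```text
invalid input
```

```bash
python3 - <<'E'
from h import *
im,c,o=snap('wrist','w1');print(o['time_s'],o['tool_pos'],o['tool_rot'],o['force'])
hsv=cv2.cvtColor(im,cv2.COLOR_BGR2HSV)
for z in (.09,.054): print(proj(c,(.5137,.177,z)))
E
```

```text
0.15 [0.2396425  0.60378195 0.22971173] [-1.79916648e+02  4.17600745e-03  1.58355497e+02] [-0.11698669 -0.45829642 -0.5929767 ]
[ 99.6436694  397.20232834]
[105.86575551 384.09176741]
```

View pics/w1.png

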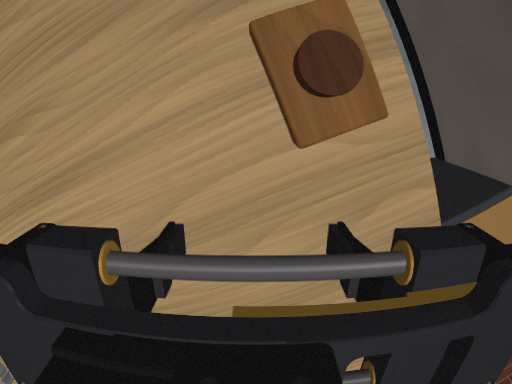

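Call:
step_arm(
  series=[
    {"ax": 0,"ay": 0,"az": -6,"x": -0.005,"y": -0.045,"z": 0,"claw": 100},
    {"ax": 0,"ay": 0,"az": -12,"x": -0.005,"y": -0.09,"z": 0,"claw": 100},
    {"ax": 0,"ay": 0,"az": -18,"x": 0.005,"y": -0.138,"z": 0,"claw": 100},
    {"ax": 0,"ay": 0,"az": -24,"x": 0.025,"y": -0.184,"z": 0,"claw": 100},
    {"ax": 0,"ay": 0,"az": -31,"x": 0.05,"y": -0.227,"z": 0,"claw": 100},
    {"ax": 0,"ay": 0,"az": -38,"x": 0.08,"y": -0.267,"z": 0,"claw": 100},
    {"ax": 0,"ay": 0,"az": -45,"x": 0.11,"y": -0.307,"z": 0,"claw": 100},
    {"ax": 0,"ay": 0,"az": -52,"x": 0.14,"y": -0.347,"z": 0,"claw": 100},
    {"ax": 0,"ay": 0,"az": -59,"x": 0.175,"y": -0.382,"z": 0,"claw": 100},
    {"ax": 0,"ay": 0,"az": -66,"x": 0.21,"y": -0.418,"z": 0,"claw": 100},
    {"ax": 0,"ay": 0,"az": -72,"x": 0.245,"y": -0.454,"z": 0,"claw": 100},
    {"ax": 0,"ay": 0,"az": -72,"x": 0.268,"y": -0.49,"z": 0,"claw": 100},
  ],
)

```text
time_s: 1.4
tool_pos: [0.5095, 0.1122, 0.2307]
tool_rot: [179.9, 0.0, 86.2]
force: [0.4, 0.6, 0.4]
grip_width: 0.0871
```

```bash
python3 - <<'E'
from h import *
im,c,o=snap('wrist','w2');print(o['time_s'],o['tool_pos'],o['tool_rot'],o['force'])
for z in (.09,.054): print(proj(c,(.5137,.177,z)))
E
```

```text
1.4 [0.50954376 0.11217461 0.23070081] [1.79924166e+02 8.29645115e-03 8.61793948e+01] [0.41744689 0.57335495 0.35279055]
[256.15737806 120.92837435]
[256.09721092 119.73715237]
```

View pics/w2.png

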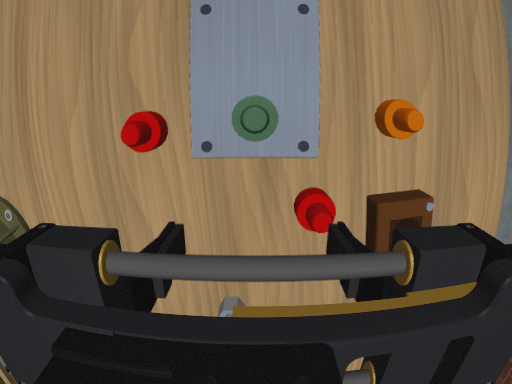

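```bash
python3 - <<'E'
from h import *
im=cv2.imread('pics/w2.png');o=dict(tool_pos=np.array([0.50954376,0.11217461,0.23070081]),tool_rot=np.array([179.924,.0083,86.179]));c=cam('wrist',o)
crop(im,180,0,330,170,3.5,'w2c')
g=cv2.cvtColor(im,cv2.COLOR_BGR2GRAY);hsv=cv2.cvtColor(im,cv2.COLOR_BGR2HSV)
m=cv2.inRange(hsv,(50,60,20),(95,255,255))
cs=max(cv2.findContours(m,0,2)[0],key=cv2.contourArea)
print(cv2.minEnclosingCircle(cs),cv2.fitEllipse(cs))
u=cv2.fitEllipse(cs)[0];print('print @.054',onz(c,u,.054))
sub=(g[0:160,190:322]<90).astype(np.uint8);k,l,st,ce=cv2.connectedComponentsWithStats(sub)
B=[]
for i in range(1,k):
    if 30<st[i,4]<200: p=ce[i]+[190,0];q=onz(c,p,.02);print(p,q,st[i,4])
E
```

```text
((254.44882202148438, 117.79989624023438), 22.76825523376465) ((254.4244842529297, 117.88584899902344), (44.04905700683594, 44.63843536376953), 99.48368835449219)
print @.054 [0.51199771 0.17917769 0.054     ]
[205.28089888   9.15730337] [0.46059344 0.32256444 0.02      ] 89
[302.97777778   8.52222222] [0.58066303 0.31531074 0.02      ] 90
[206.16494845 146.1443299 ] [0.44971649 0.14793771 0.02      ] 97
[303.09677419 145.83870968] [0.56981269 0.14039697 0.02      ] 93
```

View pics/w2c.png

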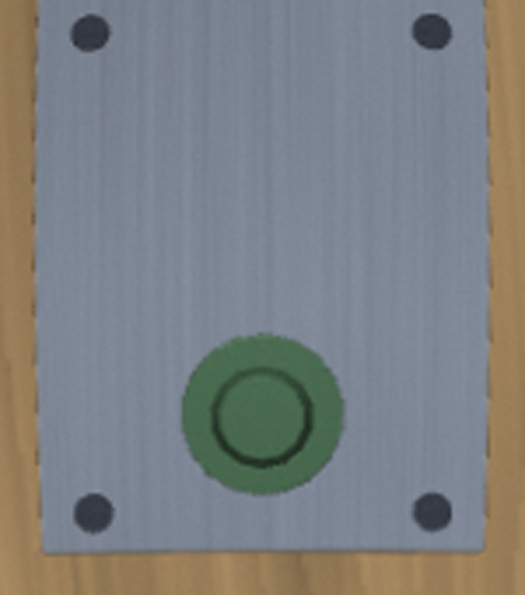

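Call:
step_arm(
  series=[
    {"ax": 0,"ay": 0,"az": 0,"x": 0.002,"y": 0.04,"z": -0.02,"claw": 100},
    {"ax": 0,"ay": 0,"az": 0,"x": 0.003,"y": 0.066,"z": -0.06,"claw": 100},
    {"ax": 0,"ay": 0,"az": 0,"x": 0.003,"y": 0.066,"z": -0.1,"claw": 100},
    {"ax": 0,"ay": 0,"az": 0,"x": 0.003,"y": 0.066,"z": -0.1,"claw": 100},
    {"ax": 0,"ay": 0,"az": 0,"x": 0.003,"y": 0.066,"z": -0.1,"claw": 100},
  ],
)

```text
time_s: 1.95
tool_pos: [0.5106, 0.1796, 0.1308]
tool_rot: [-180.0, 0.1, 86.3]
force: [-0.1, 0.2, 0.5]
grip_width: 0.0872
```

```bash
python3 - <<'E'
from h import *
im,c,o=snap('wrist','w3');print(o['tool_pos'],o['tool_rot'],o['force'])
E
```

```text
[0.51061617 0.17958191 0.13084631] [-1.79955551e+02  6.53995280e-02  8.63211977e+01] [-0.12628896  0.20874568  0.50642847]
```

View pics/w3.png

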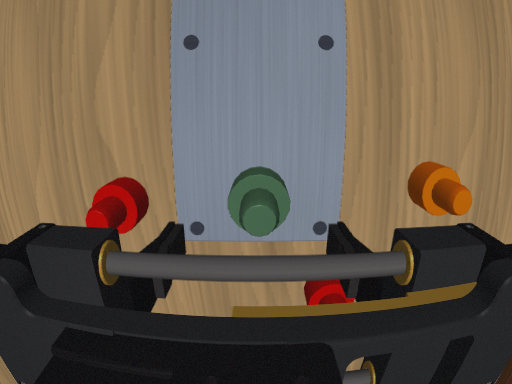

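Call:
step_arm(
  series=[
    {"ax": 0,"ay": 0,"az": 0,"x": 0.001,"y": 0,"z": -0.04,"claw": 100},
    {"ax": 0,"ay": 0,"az": 0,"x": 0.001,"y": 0,"z": -0.065,"claw": 100},
    {"ax": 0,"ay": 0,"az": 0,"x": 0.001,"y": 0,"z": -0.065,"claw": 60},
    {"ax": 0,"ay": 0,"az": 0,"x": 0.001,"y": 0,"z": -0.065,"claw": 20},
    {"ax": 0,"ay": 0,"az": 0,"x": 0.001,"y": 0,"z": -0.065,"claw": 20},
    {"ax": 0,"ay": 0,"az": 0,"x": 0.001,"y": 0,"z": -0.065,"claw": 20},
    {"ax": 0,"ay": 0,"az": 0,"x": 0.001,"y": 0,"z": -0.065,"claw": 20},
    {"ax": 0,"ay": 0,"az": 0,"x": 0.001,"y": 0,"z": -0.065,"claw": 20},
  ],
  squeeze=25,
)

```text
time_s: 2.8
tool_pos: [0.5122, 0.1804, 0.0663]
tool_rot: [179.9, -0.0, 86.4]
force: [0.7, 0.3, 0.7]
grip_width: 0.047
```

Call:
step_arm(
  series=[
    {"ax": 0,"ay": 0,"az": 0,"x": 0,"y": 0,"z": 0,"claw": 20},
    {"ax": 0,"ay": 0,"az": 0,"x": 0,"y": 0,"z": 0,"claw": 20},
    {"ax": 0,"ay": 0,"az": 0,"x": 0,"y": 0,"z": 0,"claw": 20},
    {"ax": 0,"ay": 0,"az": 0,"x": 0,"y": 0,"z": 0,"claw": 20},
    {"ax": 0,"ay": 0,"az": 0,"x": 0,"y": 0,"z": 0,"claw": 20},
  ],
)

```text
time_s: 3.3
tool_pos: [0.512, 0.1802, 0.0656]
tool_rot: [180.0, -0.0, 86.4]
force: [1.3, 0.2, 1.1]
grip_width: 0.0291
```

Call:
step_arm(
  series=[
    {"ax": 0,"ay": 0,"az": 0,"x": 0,"y": 0,"z": 0.01,"claw": 20},
    {"ax": 0,"ay": 0,"az": 0,"x": 0,"y": 0,"z": 0.03,"claw": 20},
    {"ax": 0,"ay": 0,"az": 0,"x": 0,"y": 0,"z": 0.05,"claw": 20},
    {"ax": 0,"ay": 0,"az": 0,"x": 0,"y": 0,"z": 0.06,"claw": 20},
    {"ax": 0,"ay": 0,"az": 0,"x": 0,"y": 0,"z": 0.06,"claw": 20},
  ],
)

```text
time_s: 3.8
tool_pos: [0.5127, 0.1806, 0.1272]
tool_rot: [179.9, -0.1, 86.4]
force: [-0.1, 0.4, -2.2]
grip_width: 0.0292
```

```bash
python3 - <<'E'
from h import *
im,c,o=snap('wrist','w4');print(o['tool_pos'],o['tool_rot'],o['force'],o['grip_width'])
im,c,o=snap('side','d4');crop(im,80,60,300,225,3,'d4c')
E
```

```text
[0.51268844 0.1806134  0.12722251] [ 1.79858430e+02 -9.62160675e-02  8.63605654e+01] [-0.09420019  0.42669197 -2.20583065] 0.029236355591558398
```

View pics/w4.png

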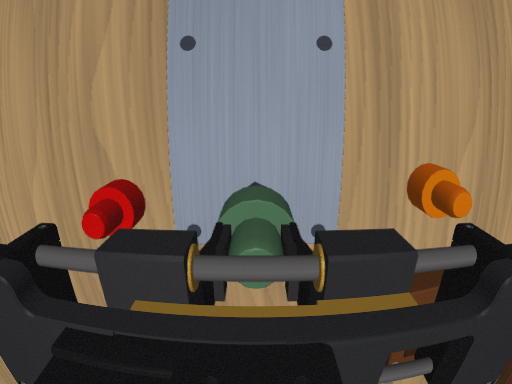

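View pics/d4c.png

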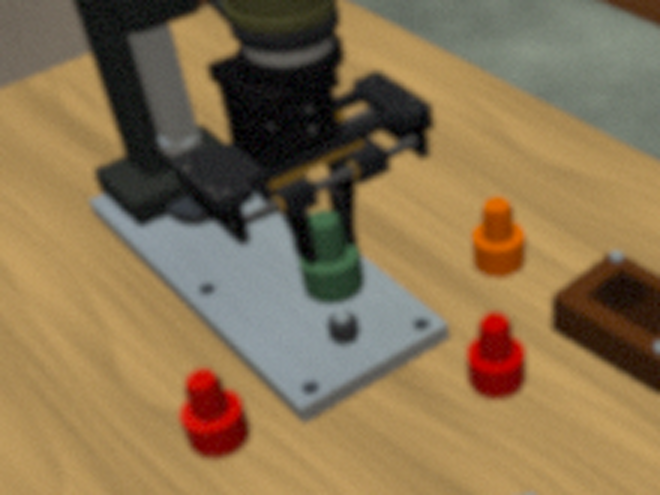

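Call:
step_arm(
  series=[
    {"ax": 0,"ay": 0,"az": 0,"x": -0.01,"y": -0.025,"z": 0.01,"claw": 20},
    {"ax": 0,"ay": 0,"az": 0,"x": -0.02,"y": -0.06,"z": 0.01,"claw": 20},
    {"ax": 0,"ay": 0,"az": 0,"x": -0.032,"y": -0.1,"z": 0.01,"claw": 20},
    {"ax": 0,"ay": 0,"az": 0,"x": -0.042,"y": -0.14,"z": 0,"claw": 20},
    {"ax": 0,"ay": 0,"az": 0,"x": -0.047,"y": -0.162,"z": -0.01,"claw": 20},
    {"ax": 0,"ay": 0,"az": 0,"x": -0.047,"y": -0.17,"z": -0.03,"claw": 20},
    {"ax": 0,"ay": 0,"az": 0,"x": -0.047,"y": -0.17,"z": -0.055,"claw": 20},
    {"ax": 0,"ay": 0,"az": 0,"x": -0.047,"y": -0.17,"z": -0.07,"claw": 20},
    {"ax": 0,"ay": 0,"az": 0,"x": -0.047,"y": -0.17,"z": -0.077,"claw": 20},
    {"ax": 0,"ay": 0,"az": 0,"x": -0.047,"y": -0.17,"z": -0.079,"claw": 20},
    {"ax": 0,"ay": 0,"az": 0,"x": -0.047,"y": -0.17,"z": -0.079,"claw": 20},
  ],
)

```text
time_s: 5.0
tool_pos: [0.4649, 0.0102, 0.0466]
tool_rot: [180.0, 0.0, 86.4]
force: [0.2, -0.3, -1.9]
grip_width: 0.0293
```

Call:
step_arm(
  series=[
    {"ax": 0,"ay": 0,"az": 0,"x": 0,"y": 0,"z": -0.001,"claw": 20},
    {"ax": 0,"ay": 0,"az": 0,"x": 0,"y": 0,"z": -0.0015,"claw": 20},
    {"ax": 0,"ay": 0,"az": 0,"x": 0,"y": 0,"z": -0.0015,"claw": 20},
  ],
)

```text
time_s: 5.3
tool_pos: [0.4654, 0.0104, 0.0457]
tool_rot: [179.9, -0.0, 86.4]
force: [0.0, -0.4, -1.0]
grip_width: 0.0294
```

Call:
step_arm(
  series=[
    {"ax": 0,"ay": 0,"az": 0,"x": 0,"y": 0,"z": -0.0007,"claw": 20},
    {"ax": 0,"ay": 0,"az": 0,"x": 0,"y": 0,"z": -0.0007,"claw": 38},
    {"ax": 0,"ay": 0,"az": 0,"x": 0,"y": 0,"z": -0.0007,"claw": 55},
    {"ax": 0,"ay": 0,"az": 0,"x": 0,"y": 0,"z": -0.0007,"claw": 80},
    {"ax": 0,"ay": 0,"az": 0,"x": 0,"y": 0,"z": -0.0007,"claw": 80},
    {"ax": 0,"ay": 0,"az": 0,"x": 0,"y": 0,"z": -0.0007,"claw": 80},
  ],
)

```text
time_s: 5.9
tool_pos: [0.4647, 0.0102, 0.0443]
tool_rot: [-180.0, 0.0, 86.4]
force: [0.1, 0.7, 0.1]
grip_width: 0.057
```

```bash
python3 - <<'E'
from h import *
o=status.get_obs();print(o['tool_pos'],o['qpos'],o['force'],o['grip_width'])
E
```

```text
[0.4647399  0.01015037 0.04431473] [-32.65362041   6.79939092  29.67095915 121.27713087  -4.20784155
  52.88500318  -4.25950431] [0.11188836 0.70912182 0.06854033] 0.05704399076340062
```

Call:
step_arm(
  series=[
    {"ax": 0,"ay": 0,"az": 0,"x": 0,"y": 0,"z": 0.01,"claw": 100},
    {"ax": 0,"ay": 0,"az": 0,"x": 0,"y": 0,"z": 0.04,"claw": 100},
    {"ax": 0,"ay": 0,"az": 0,"x": 0,"y": 0,"z": 0.09,"claw": 100},
    {"ax": 0,"ay": 0,"az": 0,"x": 0.02,"y": 0.04,"z": 0.11,"claw": 100},
    {"ax": 0,"ay": 0,"az": 0,"x": 0.043,"y": 0.08,"z": 0.11,"claw": 100},
    {"ax": 0,"ay": 0,"az": 0,"x": 0.043,"y": 0.08,"z": 0.11,"claw": 100},
    {"ax": 0,"ay": 0,"az": 0,"x": 0.043,"y": 0.08,"z": 0.11,"claw": 100},
  ],
)

```text
time_s: 6.6
tool_pos: [0.5078, 0.0909, 0.1546]
tool_rot: [-180.0, 0.1, 86.5]
force: [-0.3, -0.3, -0.3]
grip_width: 0.087
```

```bash
python3 - <<'E'
from h import *
im,c,o=snap('wrist','w5');print(o['tool_pos'].tolist(),o['tool_rot'].tolist(),o['force'],o['grip_width'])
p=proj(c,(.512,.178,.04));print(p)
x,y=int(p[0]),int(p[1]);crop(im,x-50,y-40,x+50,y+40,7,'w5c')
im,c,o=snap('side','d5');crop(im,80,100,400,320,2.4,'d5c')
E
```

```text
[0.5078331932052986, 0.09090328552799885, 0.15462955842832318] [-179.99922077946434, 0.06020806339787372, 86.48953470122206] [-0.34002315 -0.31267422 -0.25311237] 0.08697935411016786
[255.28252412  97.29126664]
```

View pics/w5c.png

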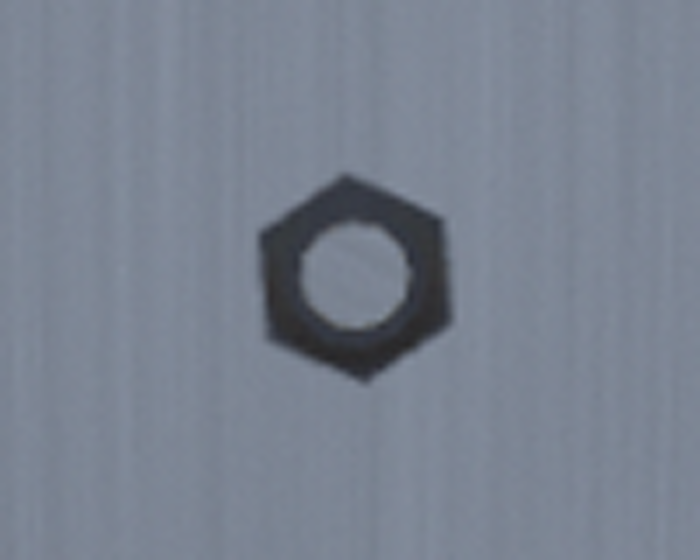

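View pics/d5c.png

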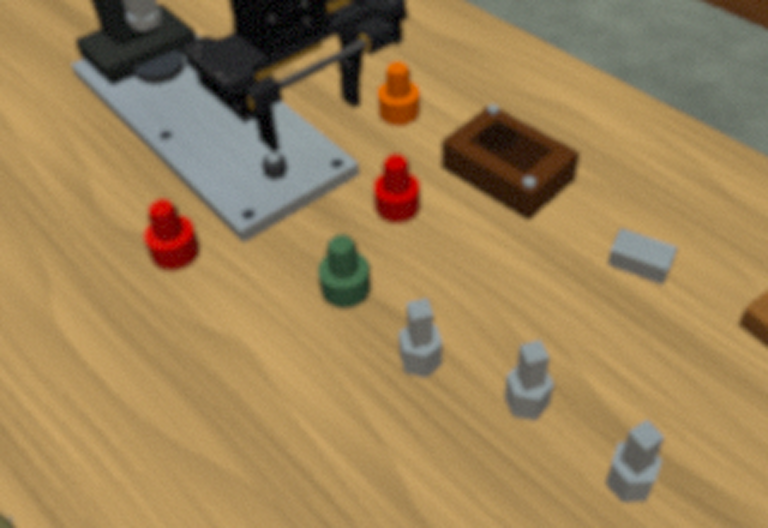

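View pics/w5.png

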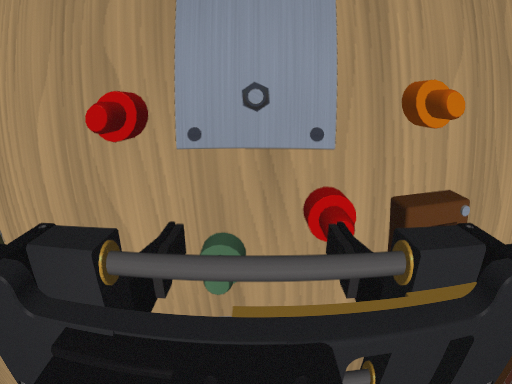

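```bash
cat > poly.py <<'E'
from h import *
def hexyaw(c,pts,z,n):
    P=np.array([onz(c,p,z)[:2] for p in pts]);ctr=P.mean(0)
    A=[];
    for i in range(len(P)):
        e=P[(i+1)%len(P)]-P[i];A.append(np.degrees(np.arctan2(e[1],e[0])))
    A=np.array(A);m=360/n
    y=np.degrees(np.angle(np.exp(1j*np.radians(A+90)*n).mean()))/n   # normal dir
    return ctr,y,np.round(np.linalg.norm(P-np.roll(P,-1,0),axis=1)*1e3,1)
E
python3 - <<'E'
from poly import *
o=dict(tool_pos=np.array([0.50783,0.09090,0.15463]),tool_rot=np.array([-180,.06,86.49]));c=cam('wrist',o)
x0,y0=255-50,97-40
pts=[((a+.5)/7-.5+x0,(b+.5)/7-.5+y0) for a,b in [(348,173),(443,215),(453,320),(364,382),(270,338),(262,235)]]
for z in (.038,.03,.02): print(hexyaw(c,pts,z,6))
print('stud',onz(c,((356.5)/7-.5+x0,275.5/7-.5+y0),.043))
im=cv2.imread('pics/w5.png');g=cv2.cvtColor(im,cv2.COLOR_BGR2GRAY)[y0:y0+80,x0:x0+100]
m=(g<95).astype(np.uint8);cs=max(cv2.findContours(m,0,2)[0],key=cv2.contourArea);r=cs[:,0]+[x0,y0]
print(cv2.boundingRect(cs),cv2.fitEllipse(cs)[0]+np.array([x0,y0]))
for l in (np.array(pts),):print(np.round(l,1).tolist())
s,d=cam('scene'),cam('side')
E
```

```text
(array([0.5122763 , 0.17914274]), np.float64(1.8230658690030213), array([13.3, 13.7, 14. , 13.4, 13.5, 13.6]))
(array([0.51228563, 0.17950907]), np.float64(1.82306586900299), array([13.7, 14.2, 14.4, 13.8, 13.9, 14. ]))
(array([0.5122973 , 0.17996699]), np.float64(1.823065869003042), array([14.2, 14.7, 14.9, 14.3, 14.4, 14.5]))
stud [0.51220153 0.17914386 0.043     ]
(37, 25, 28, 30) [255.32859802  96.35680008]
[[254.3, 81.3], [267.9, 87.3], [269.3, 102.3], [256.6, 111.1], [243.1, 104.9], [242.0, 90.1]]
```

Call:
step_arm(
  series=[
    {"ax": 0,"ay": 0,"az": -8,"x": -0.01,"y": 0.01,"z": 0,"claw": 100},
    {"ax": 0,"ay": 0,"az": -16,"x": -0.02,"y": 0.02,"z": 0,"claw": 100},
    {"ax": 0,"ay": 0,"az": -24,"x": -0.03,"y": 0.03,"z": 0,"claw": 100},
    {"ax": 0,"ay": 0,"az": -32,"x": -0.04,"y": 0.04,"z": 0,"claw": 100},
    {"ax": 0,"ay": 0,"az": -40,"x": -0.05,"y": 0.05,"z": 0,"claw": 100},
    {"ax": 0,"ay": 0,"az": -48,"x": -0.06,"y": 0.06,"z": 0,"claw": 100},
    {"ax": 0,"ay": 0,"az": -56,"x": -0.07,"y": 0.07,"z": 0,"claw": 100},
    {"ax": 0,"ay": 0,"az": -64,"x": -0.08,"y": 0.08,"z": 0,"claw": 100},
    {"ax": 0,"ay": 0,"az": -72,"x": -0.081,"y": 0.088,"z": 0,"claw": 100},
    {"ax": 0,"ay": 0,"az": -80,"x": -0.081,"y": 0.088,"z": 0,"claw": 100},
    {"ax": 0,"ay": 0,"az": -86.5,"x": -0.081,"y": 0.088,"z": 0,"claw": 100},
    {"ax": 0,"ay": 0,"az": -86.5,"x": -0.081,"y": 0.088,"z": 0,"claw": 100},
  ],
)

```text
time_s: 7.9
tool_pos: [0.4266, 0.1767, 0.1543]
tool_rot: [180.0, 0.0, -0.3]
force: [-0.1, -0.4, 0.2]
grip_width: 0.0871
```

```bash
python3 - <<'E'
from h import *
im,c,o=snap('wrist','w6');print(o['tool_pos'].tolist(),o['tool_rot'].tolist(),o['qpos'])
p=proj(c,(.512,.179,.04));print(p)
x,y=int(p[0]),int(p[1]);print(x-50,y-40);crop(im,x-50,y-40,x+50,y+40,7,'w6c')
E
```

```text
[0.42660418048064536, 0.17667394819181673, 0.15430549691587547] [179.98657322374405, 0.02662684469512479, -0.2894045390515056] [ -45.71856614   -2.07220367   19.64897038  115.12174393    0.75782397
   66.86152549 -116.66903124]
[253.30864661  97.70275538]
203 57
```

View pics/w6c.png

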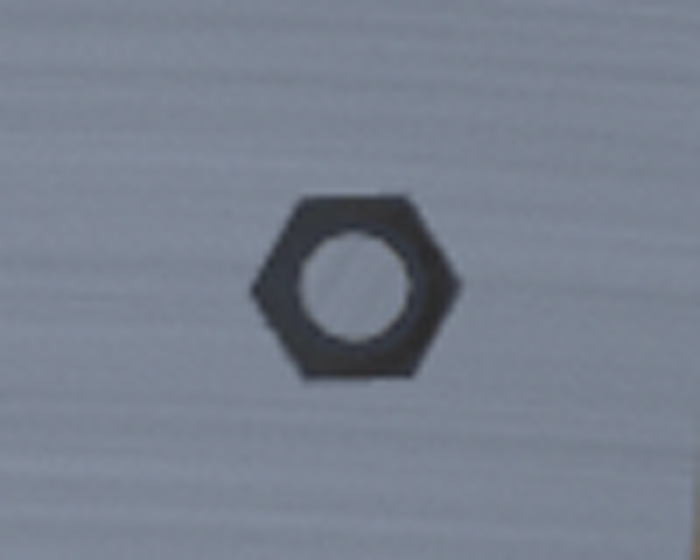

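Call:
step_arm(
  series=[
    {"ax": 0,"ay": 0,"az": 0,"x": 0.01,"y": -0.035,"z": 0.02,"claw": 100},
    {"ax": 0,"ay": 0,"az": 0,"x": 0.02,"y": -0.08,"z": 0.03,"claw": 100},
    {"ax": 0,"ay": 0,"az": 0,"x": 0.024,"y": -0.127,"z": 0.035,"claw": 100},
    {"ax": 0,"ay": 0,"az": 0,"x": 0.024,"y": -0.175,"z": 0.035,"claw": 100},
    {"ax": 0,"ay": 0,"az": 0,"x": 0.022,"y": -0.223,"z": 0.035,"claw": 100},
    {"ax": 0,"ay": 0,"az": 0,"x": 0.015,"y": -0.27,"z": 0.035,"claw": 100},
    {"ax": 0,"ay": 0,"az": 0,"x": 0.003,"y": -0.317,"z": 0.035,"claw": 100},
    {"ax": 0,"ay": 0,"az": 0,"x": -0.01,"y": -0.36,"z": 0.035,"claw": 100},
    {"ax": 0,"ay": 0,"az": 0,"x": -0.02,"y": -0.385,"z": 0.035,"claw": 100},
    {"ax": 0,"ay": 0,"az": 0,"x": -0.02,"y": -0.385,"z": 0.035,"claw": 100},
  ],
)

```text
time_s: 8.95
tool_pos: [0.4044, -0.2116, 0.1895]
tool_rot: [180.0, -0.0, -0.5]
force: [0.5, -0.2, 0.7]
grip_width: 0.0871
```

```bash
python3 - <<'E'
from poly import *
o=dict(tool_pos=np.array([0.50783,0.09090,0.15463]),tool_rot=np.array([-180,.06,86.49]));c=cam('wrist',o)
p1=onz(c,((356.5)/7-.5+205,275.5/7-.5+57),.043)
o=dict(tool_pos=np.array([0.426604,0.176674,0.154305]),tool_rot=np.array([179.987,.027,-.289]));c=cam('wrist',o)
p2=onz(c,((356)/7-.5+203,286.5/7-.5+57),.043)
pts=[((a+.5)/7-.5+203,(b+.5)/7-.5+57) for a,b in [(302,196),(407,195),(462,284),(415,379),(303,379),(250,290)]]
print(hexyaw(c,pts,.038,6),p1,p2)
R=lambda a:np.array([[np.cos(a),-np.sin(a)],[np.sin(a),np.cos(a)]])
A=np.zeros((4,4));A[:2,:2]=A[2:,:2]=np.eye(2);A[:2,2:]=R(np.radians(86.49));A[2:,2:]=R(np.radians(-.29))
print(np.linalg.solve(A,np.r_[p1[:2],p2[:2]]))
im,c,o=snap('wrist','w7');print(o['tool_pos'].tolist(),o['tool_rot'].tolist(),o['qpos'])
for q in [(.458,-.1057),(.4933,-.2061),(.4943,-.3181)]: print(proj(c,(*q,.08)))
E
```

```text
(array([0.51222024, 0.17884429]), np.float64(0.9965593163520009), array([13.4, 13.5, 13.8, 14.4, 13.5, 13.9])) [0.51225432 0.17765031 0.043     ] [0.51212148 0.17892905 0.043     ]
[ 0.51286425  0.17835994 -0.00074565  0.00056534]
[0.40436205719096385, -0.21155459286395112, 0.18949530236876103] [179.99540817778885, -0.011554906419738517, -0.5090805122493304] [-25.20535355  -7.94794996  46.54146806 113.93461134   6.07093695
  71.63481834 -71.36715566]
[141.94905067 137.09217776]
[249.28232591  93.63748666]
[371.74171021  96.59618957]
```

View pics/w7.png

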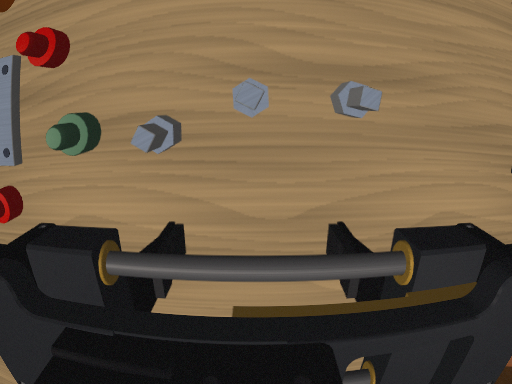

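```bash
python3 - <<'E'
from poly import *
print(vision.camera_params('wrist'))
o=dict(tool_pos=np.array([0.50783,0.09090,0.15463]),tool_rot=np.array([-180,.06,86.49]));c=cam('wrist',o)
print(c, onz(c,((356.5)/7-.5+205,275.5/7-.5+57),.043))
im=cv2.imread('pics/w7.png');crop(im,120,70,395,160,2.9,'w7c')
E
```

```text
{'fovy': 65.70646984690485, 'cx': 255.61827082965007, 'cy': 192.60527637486106, 'tool_from_camera': array([[ 1.14822261e-03, -9.61145786e-01, -2.76038874e-01,
         7.48236337e-02],
       [ 9.99999056e-01,  1.31198835e-03, -4.08603857e-04,
        -5.16410959e-04],
       [ 7.54887663e-04, -2.76038145e-01,  9.61146385e-01,
        -1.54037126e-01],
       [ 0.00000000e+00,  0.00000000e+00,  0.00000000e+00,
         1.00000000e+00]])}
{'R': array([[ 9.98193435e-01, -5.75167274e-02, -1.73693073e-02],
       [-6.00774092e-02, -9.59134073e-01, -2.76500516e-01],
       [-7.56089665e-04,  2.77044503e-01, -9.60856791e-01]]), 'e': array([0.51190534, 0.16577585, 0.30858869]), 'f': np.float64(297.3186396354542), 'c': array([255.61827083, 192.60527637]), 'fish': True} [0.51225202 0.1776523  0.043     ]
```

View pics/w7c.png

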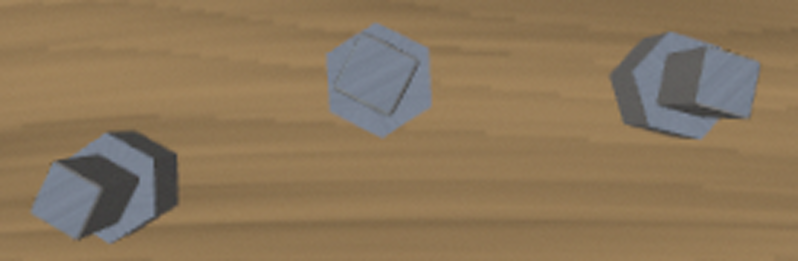

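```bash
python3 - <<'E'
from cell import vision,status
import numpy as np
T=np.array([vision.camera_params('wrist')['tool_from_camera'] for _ in range(30)])
print(T[:,:3,3].mean(0),T[:,:3,3].std(0),T[:4,:3,3])
print(np.array([vision.camera_params('side')['eye'] for _ in range(5)]))
print(status.get_obs()['tool_pos'],status.get_obs()['tool_pos'])
E
```

```text
[ 0.07482363 -0.00051641 -0.15403713] [1.38777878e-17 0.00000000e+00 0.00000000e+00] [[ 0.07482363 -0.00051641 -0.15403713]
 [ 0.07482363 -0.00051641 -0.15403713]
 [ 0.07482363 -0.00051641 -0.15403713]
 [ 0.07482363 -0.00051641 -0.15403713]]
[[ 0.14243075 -0.42629568  0.66228978]
 [ 0.14243075 -0.42629568  0.66228978]
 [ 0.14243075 -0.42629568  0.66228978]
 [ 0.14243075 -0.42629568  0.66228978]
 [ 0.14243075 -0.42629568  0.66228978]]
[ 0.40549129 -0.20887662  0.18937398] [ 0.40549129 -0.20887662  0.18937398]
```

```bash
python3 - <<'E'
from poly import *
o=dict(tool_pos=np.array([0.40436,-0.211555,0.189495]),tool_rot=np.array([179.995,-.0116,-.509]));c=cam('wrist',o)
for n,P in dict(A=[(30,210),(55,160),(103,188),(78,240)],B=[(333,82),(353,36),(418,68),(392,115)],C=[(705,47),(760,62),(748,118),(697,105)]).items():
    print(n,hexyaw(c,[((a+.5)/2.9-.5+120,(b+.5)/2.9-.5+70) for a,b in P],.08,4))
s=open('h.py').read().replace("o=status.get_obs();im=","o=status.get_obs();cc=cam(n,o);im=").replace("return im,cam(n,o),o","np.savez(f'pics/{name}.npz',**cc);return im,cc,o")
open('h.py','w').write(s)
E
```

```text
A (array([ 0.45666854, -0.10612241]), np.float64(-32.07034986687512), array([18.7, 18.9, 19.1, 19.6]))
B (array([ 0.49159898, -0.20551806]), np.float64(-27.607433365272758), array([15.3, 21.9, 16.4, 20.5]))
C (array([ 0.49267259, -0.31706702]), np.float64(-9.703217088445129), array([19.6, 18.9, 18.1, 18.9]))
```

Call:
step_arm(
  series=[
    {"ax": 0,"ay": 0,"az": 8.4,"x": 0.002,"y": 0.005,"z": -0.005,"claw": 100},
    {"ax": 0,"ay": 0,"az": 16.8,"x": 0.004,"y": 0.01,"z": -0.01,"claw": 100},
    {"ax": 0,"ay": 0,"az": 25.2,"x": 0.006,"y": 0.015,"z": -0.015,"claw": 100},
    {"ax": 0,"ay": 0,"az": 33.6,"x": 0.008,"y": 0.02,"z": -0.02,"claw": 100},
    {"ax": 0,"ay": 0,"az": 42,"x": 0.009,"y": 0.025,"z": -0.025,"claw": 100},
    {"ax": 0,"ay": 0,"az": 50.4,"x": 0.01,"y": 0.03,"z": -0.03,"claw": 100},
    {"ax": 0,"ay": 0,"az": 58.5,"x": 0.01,"y": 0.034,"z": -0.03,"claw": 100},
    {"ax": 0,"ay": 0,"az": 58.5,"x": 0.01,"y": 0.034,"z": -0.03,"claw": 100},
    {"ax": 0,"ay": 0,"az": 58.5,"x": 0.01,"y": 0.034,"z": -0.03,"claw": 100},
  ],
)

```text
time_s: 9.9
tool_pos: [0.417, -0.1721, 0.1594]
tool_rot: [180.0, -0.0, 58.3]
force: [0.1, 0.1, 0.3]
grip_width: 0.087
```

```bash
python3 - <<'E'
from h import *
im,c,o=snap('wrist','w8');print(o['time_s'],o['tool_pos'].tolist(),o['tool_rot'].tolist())
p=proj(c,(.457,-.106,.08));x,y=int(p[0])-50,int(p[1])-35;print(x,y);crop(im,x,y,x+100,y+80,7,'w8c')
E
```

```text
9.9 [0.4169751899988422, -0.17209982506402297, 0.15936413176420533] [179.9994698073316, -0.01122908990076881, 58.29797690982143]
206 72
```

View pics/w8c.png

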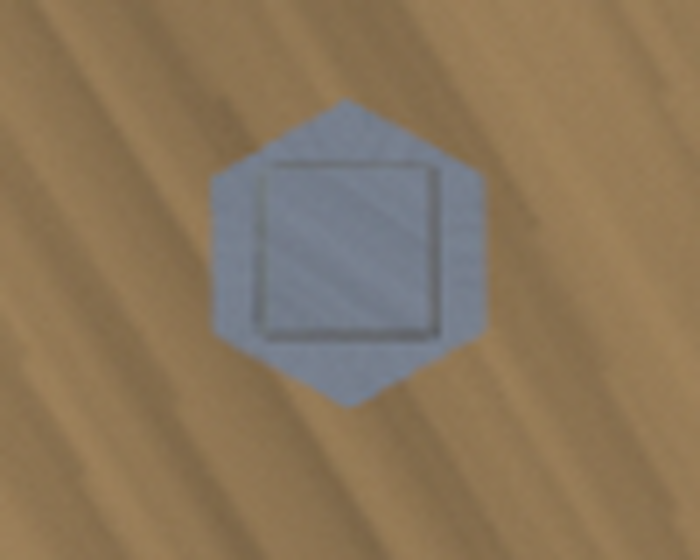

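```bash
cat > at.py <<'E'
from h import *
def load(n):
    d=np.load(f'pics/{n}.npz');return {k:(d[k] if d[k].ndim else d[k].item()) for k in d}
def pt(n,x,y,k,a,b,z): return onz(load(n),((a+.5)/k-.5+x,(b+.5)/k-.5+y),z)
E
python3 -c "
from at import *
print(pt('w8',206,72,7,347,251,.08),pt('w8',206,72,7,348,253,.036))"
```

```text
[ 0.45645921 -0.10552124  0.08      ] [ 0.4565088  -0.10543894  0.036     ]
```

Call:
step_arm(
  series=[
    {"ax": 0,"ay": 0,"az": 0,"x": 0.0195,"y": 0.033,"z": -0.01,"claw": 100},
    {"ax": 0,"ay": 0,"az": 0,"x": 0.0395,"y": 0.0665,"z": -0.03,"claw": 100},
    {"ax": 0,"ay": 0,"az": 0,"x": 0.0395,"y": 0.0665,"z": -0.05,"claw": 90},
    {"ax": 0,"ay": 0,"az": 0,"x": 0.0395,"y": 0.0665,"z": -0.085,"claw": 70},
    {"ax": 0,"ay": 0,"az": 0,"x": 0.0395,"y": 0.0665,"z": -0.108,"claw": 60},
    {"ax": 0,"ay": 0,"az": 0,"x": 0.0395,"y": 0.0665,"z": -0.108,"claw": 50},
    {"ax": 0,"ay": 0,"az": 0,"x": 0.0395,"y": 0.0665,"z": -0.108,"claw": 40},
    {"ax": 0,"ay": 0,"az": 0,"x": 0.0395,"y": 0.0665,"z": -0.108,"claw": 10},
    {"ax": 0,"ay": 0,"az": 0,"x": 0.0395,"y": 0.0665,"z": -0.108,"claw": 10},
    {"ax": 0,"ay": 0,"az": 0,"x": 0.0395,"y": 0.0665,"z": -0.108,"claw": 10},
    {"ax": 0,"ay": 0,"az": 0,"x": 0.0395,"y": 0.0665,"z": -0.108,"claw": 10},
  ],
  squeeze=35,
)

```text
time_s: 11.05
tool_pos: [0.4568, -0.1062, 0.052]
tool_rot: [179.9, -0.1, 58.4]
force: [-0.2, -1.0, -0.4]
grip_width: 0.023
```

Call:
step_arm(
  series=[
    {"ax": 0,"ay": 0,"az": 0,"x": 0,"y": 0,"z": 0,"claw": 10},
    {"ax": 0,"ay": 0,"az": 0,"x": 0,"y": 0,"z": 0,"claw": 10},
    {"ax": 0,"ay": 0,"az": 0,"x": 0,"y": 0,"z": 0.015,"claw": 10},
    {"ax": 0,"ay": 0,"az": 0,"x": 0,"y": 0,"z": 0.045,"claw": 10},
    {"ax": 0,"ay": 0,"az": 0,"x": 0,"y": 0,"z": 0.085,"claw": 10},
    {"ax": 0,"ay": 0,"az": 0,"x": 0,"y": 0,"z": 0.11,"claw": 10},
    {"ax": 0,"ay": 0,"az": 0,"x": 0,"y": 0,"z": 0.11,"claw": 10},
  ],
)

```text
time_s: 11.75
tool_pos: [0.4583, -0.1065, 0.1642]
tool_rot: [179.7, -0.2, 58.4]
force: [-0.0, -1.2, -2.4]
grip_width: 0.0197
```

```bash
python3 - <<'E'
from h import *
im,c,o=snap('wrist','w9');print(o['time_s'],o['tool_pos'].tolist(),o['tool_rot'].tolist(),o['grip_width'],o['force'])
E
```

```text
11.75 [0.4583409014024613, -0.10652377515009322, 0.16419180340651104] [179.74505898352365, -0.23351803020464965, 58.36022403383084] 0.019670486674396255 [-0.04353413 -1.22455673 -2.41849642]
```

View pics/w9.png

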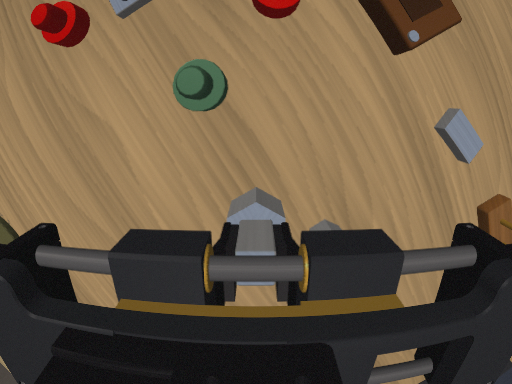

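Call:
step_arm(
  series=[
    {"ax": 0,"ay": 0,"az": 6,"x": 0.01,"y": 0.035,"z": 0,"claw": 10},
    {"ax": 0,"ay": 0,"az": 13,"x": 0.02,"y": 0.075,"z": 0,"claw": 10},
    {"ax": 0,"ay": 0,"az": 20,"x": 0.033,"y": 0.12,"z": 0,"claw": 10},
    {"ax": 0,"ay": 0,"az": 27,"x": 0.045,"y": 0.165,"z": 0,"claw": 10},
    {"ax": 0,"ay": 0,"az": 33,"x": 0.053,"y": 0.19,"z": 0,"claw": 10},
    {"ax": 0,"ay": 0,"az": 33,"x": 0.055,"y": 0.2,"z": 0,"claw": 10},
    {"ax": 0,"ay": 0,"az": 33,"x": 0.055,"y": 0.2,"z": 0,"claw": 10},
    {"ax": 0,"ay": 0,"az": 33,"x": 0.055,"y": 0.2,"z": 0,"claw": 10},
  ],
)

```text
time_s: 12.6
tool_pos: [0.5104, 0.0914, 0.1602]
tool_rot: [-179.9, 0.1, 91.2]
force: [-0.8, 0.1, -3.0]
grip_width: 0.0194
```

```bash
python3 - <<'E'
from h import *
im,c,o=snap('wrist','w10');print(o['time_s'],o['tool_pos'].tolist(),o['tool_rot'].tolist(),o['grip_width'],o['force'])
p=proj(c,(.512,.1785,.043));x,y=int(p[0])-50,int(p[1])-40;print(x,y);crop(im,x,y,x+100,y+80,7,'w10c')
E
```

```text
12.6 [0.5103922262181139, 0.09142605527817584, 0.16018890145389883] [-179.86764030063125, 0.1191945935702657, 91.16002831805324] 0.01942331855887997 [-0.75668493  0.13402944 -3.0374562 ]
210 57
```

View pics/w10c.png

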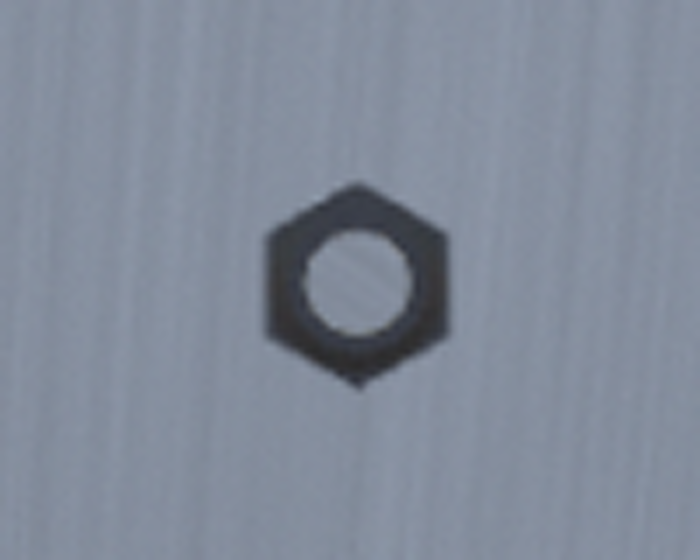

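```bash
python3 - <<'E'
from at import *
print(pt('w10',210,57,7,358,283,.043)); o=status.get_obs();print(o['tool_pos'],o['tool_rot'])
E
```

```text
[0.51210206 0.17899861 0.043     ]
[0.51063574 0.09117564 0.16060834] [-1.79913190e+02  7.75476901e-02  9.11253546e+01]
```

Call:
step_arm(
  series=[
    {"ax": 0,"ay": 0,"az": 0,"x": 0.0014,"y": 0.035,"z": 0,"claw": 10},
    {"ax": 0,"ay": 0,"az": 0,"x": 0.0014,"y": 0.075,"z": -0.01,"claw": 10},
    {"ax": 0,"ay": 0,"az": 0,"x": 0.0014,"y": 0.0875,"z": -0.03,"claw": 10},
    {"ax": 0,"ay": 0,"az": 0,"x": 0.0014,"y": 0.0875,"z": -0.05,"claw": 10},
    {"ax": 0,"ay": 0,"az": 0,"x": 0.0014,"y": 0.0875,"z": -0.06,"claw": 10},
    {"ax": 0,"ay": 0,"az": 0,"x": 0.0014,"y": 0.0875,"z": -0.06,"claw": 10},
    {"ax": 0,"ay": 0,"az": 0,"x": 0.0014,"y": 0.0875,"z": -0.06,"claw": 10},
  ],
)

```text
time_s: 13.35
tool_pos: [0.5133, 0.1798, 0.1021]
tool_rot: [180.0, -0.0, 91.2]
force: [0.6, -0.2, -2.9]
grip_width: 0.0195
```

Call:
step_arm(
  series=[
    {"ax": 0,"ay": 0,"az": 0,"x": -0.0008,"y": -0.0008,"z": -0.004,"claw": 10},
    {"ax": 0,"ay": 0,"az": 0,"x": -0.0008,"y": -0.0008,"z": -0.008,"claw": 10},
    {"ax": 0,"ay": 0,"az": 0,"x": -0.0008,"y": -0.0008,"z": -0.011,"claw": 10},
    {"ax": 0,"ay": 0,"az": 0,"x": -0.0008,"y": -0.0008,"z": -0.013,"claw": 10},
    {"ax": 0,"ay": 0,"az": 0,"x": -0.0008,"y": -0.0008,"z": -0.015,"claw": 10},
    {"ax": 0,"ay": 0,"az": 0,"x": -0.0008,"y": -0.0008,"z": -0.015,"claw": 10},
  ],
)

```text
time_s: 13.95
tool_pos: [0.5125, 0.1796, 0.0865]
tool_rot: [179.9, 0.0, 91.3]
force: [1.6, -1.9, -2.0]
grip_width: 0.0196
```

Call:
step_arm(
  series=[
    {"ax": 0,"ay": 0,"az": 0,"x": 0,"y": 0,"z": -0.003,"claw": 10},
    {"ax": 0,"ay": 0,"az": 0,"x": 0,"y": 0,"z": -0.005,"claw": 10},
    {"ax": 0,"ay": 0,"az": 0,"x": 0,"y": 0,"z": -0.007,"claw": 10},
    {"ax": 0,"ay": 0,"az": 0,"x": 0,"y": 0,"z": -0.009,"claw": 10},
    {"ax": 0,"ay": 0,"az": 0,"x": 0,"y": 0,"z": -0.011,"claw": 10},
    {"ax": 0,"ay": 0,"az": 0,"x": 0,"y": 0,"z": -0.011,"claw": 10},
  ],
)

```text
time_s: 14.55
tool_pos: [0.5125, 0.1796, 0.0752]
tool_rot: [179.9, 0.1, 91.3]
force: [3.8, -4.4, -3.6]
grip_width: 0.0196
```

Call:
step_arm(
  series=[
    {"ax": 0,"ay": 0,"az": 0,"x": 0.0006,"y": -0.0007,"z": -0.002,"claw": 10},
    {"ax": 0,"ay": 0,"az": 0,"x": 0.0006,"y": -0.0007,"z": -0.003,"claw": 10},
    {"ax": 0,"ay": 0,"az": 0,"x": 0.0006,"y": -0.0007,"z": -0.004,"claw": 10},
    {"ax": 0,"ay": 0,"az": 0,"x": 0.0006,"y": -0.0007,"z": -0.005,"claw": 10},
    {"ax": 0,"ay": 0,"az": 0,"x": 0.0006,"y": -0.0007,"z": -0.005,"claw": 10},
    {"ax": 0,"ay": 0,"az": 0,"x": 0.0006,"y": -0.0007,"z": -0.005,"claw": 10},
  ],
)

```text
time_s: 15.15
tool_pos: [0.5127, 0.1795, 0.0718]
tool_rot: [-180.0, -0.0, 91.3]
force: [-0.8, -5.4, 10.4]
grip_width: 0.0199
```

```bash
python3 - <<'E'
from h import *
im,c,o=snap('wrist','w11');print(o['time_s'],o['tool_pos'].tolist(),o['tool_rot'].tolist(),o['grip_width'],o['force'])
im,c,o=snap('side','d11');crop(im,80,90,390,320,2.5,'d11c')
im,c,o=snap('scene','s11');crop(im,170,60,420,250,3,'s11c')
E
```

```text
15.15 [0.5127238135143412, 0.179498270488941, 0.07176359582049209] [-179.99160888830468, -0.02778000487530546, 91.34019282463092] 0.019930948937285232 [-0.76081645 -5.38678845 10.37431423]
```

View pics/d11c.png

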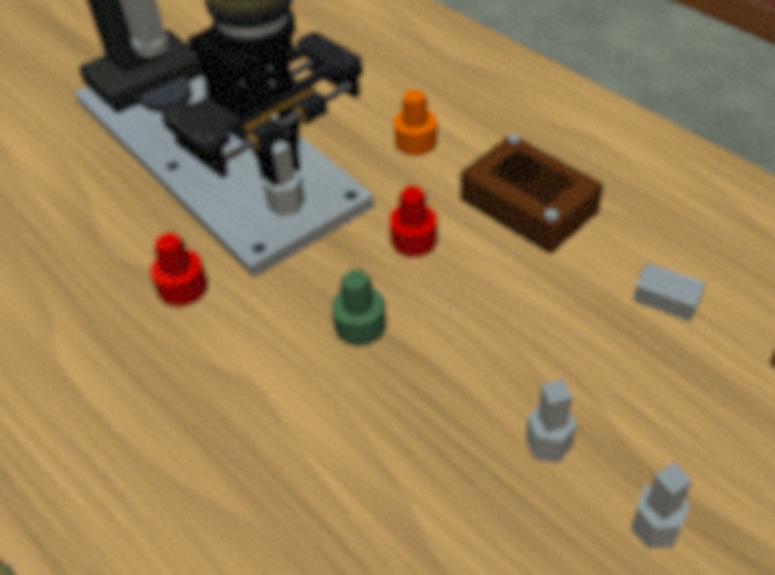

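View pics/s11c.png

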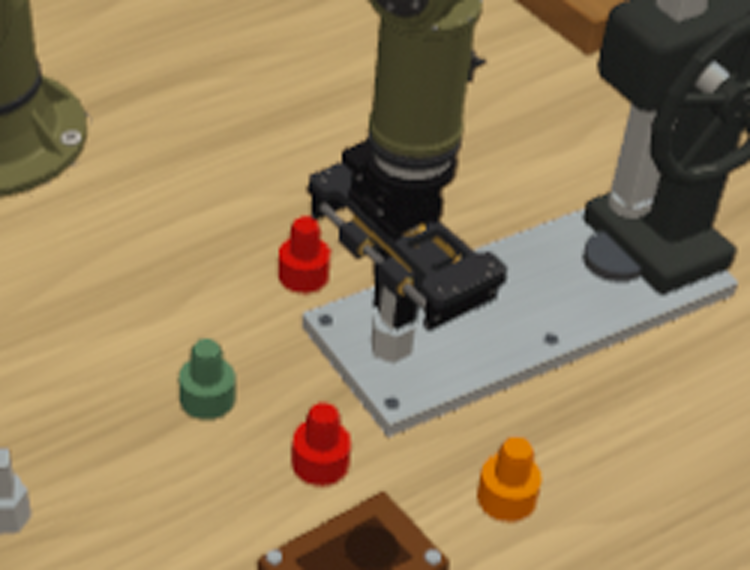

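View pics/w11.png

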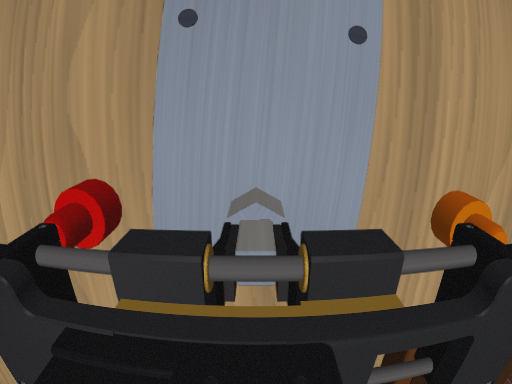

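Call:
step_arm(
  series=[
    {"ax": 0,"ay": 0,"az": 0,"x": 0,"y": -0.0004,"z": -0.001,"claw": 10},
    {"ax": 0,"ay": 0,"az": 0,"x": 0,"y": -0.0004,"z": -0.001,"claw": 10},
    {"ax": 0,"ay": 0,"az": 0,"x": 0,"y": -0.0004,"z": -0.001,"claw": 10},
    {"ax": 0,"ay": 0,"az": 0,"x": 0,"y": -0.0004,"z": -0.001,"claw": 10},
  ],
)

```text
time_s: 15.7
tool_pos: [0.5128, 0.1794, 0.0717]
tool_rot: [-180.0, -0.1, 91.3]
force: [-2.7, -5.8, 15.6]
grip_width: 0.0195
```

```bash
python3 -c "
from cell import workorder
print(workorder.sign_off())"
```

```text
the job is handed in; nothing more can be done
None
```

The green core print is off the nut and standing upright on the bench at about (0.465, 0.010). The first socket I tried, the one nearest the plate, fits the nut. I handed the job in at 15.7 s, still gripping that socket. It is pushed home at the nut, about (0.512, 0.179). No verdict was reported.

**Last checks:**
- **Seating:** the tool stopped at z = 0.0717 m. That is about 20 mm, the plate's thickness, above the 0.052 m height at which I gripped the socket on the bench. Commanding it 1 mm lower only raised the upward force from 10 to 16 N, so it is against a hard stop.
- **Grip:** the finger opening was 19.5 mm on the 20 mm adapter. The wrist picture shows no slip compared with just after the lift.
- **Bench:** the side picture shows the print and the other two sockets upright. The core box and gauge block show no sign of being moved. I did not check the pin stand in the last pictures, but the arm never went near it.

**Disagreements:**
- The wrist camera's calibration changed by about 1 mm between poses, so my nut readings differed by up to 1.5 mm. The latest reading, (0.5121, 0.1790), and my first agreed with each other, and I used those.
- A sideways force of about 6 N was still there at the end. I take it to be the socket touching one side of the nut within its play.

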